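# Keyed drive shaft into a sprung pulley

## Robot

A 6-joint arm with a two-finger parallel gripper is mounted at the origin on a cart in front of the work surface, level with it; the furniture and walls round the work are solid. World frame = base frame: x ahead of the robot, y to its left, z up, the work surface at z = 0. Lengths are in m, angles in rad, forces in N, time in s.
With the tool pointing down it reaches from about 0.3 to 0.85 m from the base axis. Payload 4.2 kg.
Tool frame: the origin (TCP) lies on the front face of the gripper's body, between the roots of the fingers; the fingertips stand 78 mm ahead of it and the grasp point (between the pads) lies 60 mm ahead of it; z points along the fingers, y is the line along which they close (so a half turn about z gives the same grasp; the last joint's range is limited). The gripper opens to 91 mm and grips with 3 to 60 N. Pads are 32 mm wide; open, the fingers measure 118 mm over their backs; the gripper's body (76 mm by 178 mm) begins 60 mm behind the grasp point.
Start: joints at [-1.321, 0.32, 1.565, -0, 1.257, -0.02], TCP at [0.153, -0.554, 0.292] pointing down, gripper open.
Joint ranges: [-3.11, 3.11], [-0.84, 2.01], [0.21, 2.61], [-1.34, 4.49], [0.05, 2.63], [-2.56, 2.56]. Speed limits (rad/s): [2.57, 2.57, 3.14, 3.14, 3.14, 3.14].

## Interface

Orientations are given as a rotation vector (axis times angle).
In Python, from plant import sense, snapshot, sign_off, find_in gives the robot as it stands.
- The arm moves only by the tool apply_moves, never from a script. Its argument "increments" is a list of rows, each an object with "translation": the shift along the tool's x, y, z in m, a list of three; "rotation": the turn, a rotation vector about the tool's x, y, z in rad, a list of three; "claw": the finger opening in m, from 0 to 0.0912. A call has 1 to 10 rows; each row shifts and turns the commanded pose from where the row before left it, along the tool's axes as they then stand; what a row does not reach is not made up. A row lasts 1/12 s, in which the tool goes at most 41.7 mm and 7.16 degrees, less where a joint would pass 70% of its speed; a pose out of reach is approached as far as the arm can. A call with a gripper value outside its range is refused whole. The fingers move at their own pace and stop on an object; "squeeze" is the grip in N (left out, the last holds). Time passes only in rows, so rows that do not move let the fingers close. It gives the time, the measured TCP pose, the force, the opening and the grip force at its end, in the units of the state.
- sense(): the state, without advancing time (a new reading comes with each control period).
- snapshot(name): name is "side" or "top"; returns a dict with "image" (400x640x3 uint8, blue, green, red), "fovy" (degrees; the focal length in pixels is half the picture's height over the tangent of half this angle, whatever the lens; pixels are square), "cx", "cy" (the principal point, pixels), "R" (3x3) and "t" (3): a world point X has camera coordinates R X + t. Camera axes: x right, y down, z forward; pixel columns grow to the right and rows downward; lengths in m; the calibration is good to about 2 mm. A picture is of the moment at which its call begins. There is no depth.
- sign_off(): hands the job in; it is judged then, once.
Trained networks look in a picture, given as the dict that the camera call returned (one of the last four; its "shot" number tells which), for a name from the list of things; names that differ only in an ending like _2 or _b are one class to them, and where a whole thing is asked for, a point or a joint stands for the part that bears it (a point fixed in the world has none). Each returns a list of dicts, best first, with "confidence" (0 to 1); they miss things now and then, are a little off and sometimes report something else, mostly with a low value. They report only what shows in the picture. A call takes as long as a camera call.
- find_in(picture, query): "position" ([x, y, z] in m, in world coordinates, good to about 4 mm: the middle of the surface that is visible of it).
The state is a dict: "time_s": time; "q": joint angles; "qvel": joint speeds; "tau": joint torques, N m; "eef_pos": TCP position; "ee_rot": TCP orientation; "contact_force": force on the tool from outside, world axes, zero at the start; "moment": the same for the moment, N m; "width": finger opening in m; "finger_force": force on a finger pad.
Only numpy, scipy, OpenCV 4.12 (cv2) and the standard library are available. Lean on these libraries where they do the work, as an engineer would, in place of code of your own. Each camera call takes 0.05 s, during which the arm holds its last target. There are 200 camera calls.

## Task

Swing the red-knobbed keeper shut over the pulley's flange, then take the keyed shaft out of its grey stand by the black knurled grip and push it down into the pulley hub, turning it until the key slips into the keyway and the shaft's collar sits fully home on the hub. Keep pushing so that the pulley is pressed down against its spring to more than half of its travel, and finish like that, still gripping the shaft and pressing (a colleague fits the clip underneath). Leave the other things on the bench alone.

Things in the scene. Friction and masses are not known exactly. Their poses are not given: they have to be found in the camera images.
- fixture: Blue base plate of the fixture, fixed to the bench, 120 mm in x, 12 mm thick, reaching 109 mm to the -y and 56 mm to the +y side of its origin, which lies at bench height under the pulley's axis. Turned up to 0.25 rad from the world axes. The keeper's pivot post stands on its -y side.
- keeper (a joint): Dark steel latch arm, 62 mm long, on a vertical pivot, underside 52 mm and top 58 mm above the bench (2 mm over the flange). 0 = shut at its stop: it points along the fixture's +y at the pulley. It grows to 1.6 rad (stop) as the arm swings counter-clockwise seen from above, toward the fixture's -x. Starts at 0.9 to 1.4 and stays where it is left (0.05 N m friction).
- keeper_knob (a point): Middle of the red upright round knob on the keeper arm: 17 mm diameter, 10 mm of grip above and below this point, top 86 mm above the bench. The point is 30 mm from the pivot, 74 mm above the bench; its y axis points along the arm, away from the pivot.
- keeper_pivot (a point): Pivot axis of the keeper at the underside of the arm, 52 mm above the bench, 85 mm from the pulley axis on the fixture's -y side; axes as the fixture's. A screw head there reaches up to 61 mm.
- hub_mouth (a point): Centre of the pulley hub's upper face at the mouth of the bore, 66 mm above the bench with the spring up; z up, moves with the pulley, which cannot turn. Aluminium boss 42 mm diameter, 16 mm above a 66 mm flange. Bore 18 mm, open right through; keyway 7.8 mm wide, reaching 16.5 mm from the axis, on the pulley's own -x side, marked by a red line on the flange.
- pulley (a joint): Downward travel of the pulley on its spring: 0 = up (start), 0.006 m = fully down at its stop. It begins to give at about 7 N of push and needs about 12 N at the stop.
- shaft: Loose keyed steel shaft, about 180 g, upright in the stand; origin at the centre of its lower tip, z up along it. Shank 16 mm diameter, 32 mm long, nose tapered to 10 mm over the lowest 4 mm. Collar 41 mm diameter from 32 to 37 mm above the tip, with a red mark on the key's side. Fully home the tip is 32 mm below the hub face.
- shaft_grip (a point): Middle of the shaft's round black knurled grip, on its axis: 24 mm diameter, from 37 to 80 mm above the tip; this point is 60 mm above the tip. A red line on the grip's top runs from its centre toward the key.
- shaft_key (a point): Middle of the brass key on the shaft's own -x side: 6 mm wide, reaching 15 mm from the axis, from 13 to 29.5 mm above the tip. Below it the plain shank is a pilot that enters the bore first. At the start key and keyway differ by at most 1.25 rad.
- stand: Grey block 60 x 60 x 45 mm, fixed to the bench; origin at the centre of its underside. The shaft's collar rests on its top, the shank hangs in a round 33 mm hole, 38 mm deep.
- flux_tin: Open flux tin, 60 mm across, 21 mm high, bystander; origin under its centre.
- tape: Roll of amber tape, 56 mm across, 12 mm high, bystander; origin under its centre.
- heat_sink: Black finned heat sink 30 x 30 x 16 mm, bystander; origin under its centre.
- solder_spool: Blue solder reel, 50 mm across, 40 mm high, standing upright, bystander; origin underneath it.

How it is judged:
By the outcome, as a careful person would: the job done as asked, in the order asked, and still so for the second after the job is handed in, while the arm keeps its last pose, push and grip.
It also fails if it takes over 64 s, if anything falls off the work surface, if the arm or the gripper's body presses on something with over 40 N, if the wrist force passes 120 N, or if a joint passes its speed limit or range.

## Working session

There is one attempt and no reset: what is moved stays moved. The work goes in short steps, Python scripts to look and compute and a tool call to move; the robot and the scene stay as the last step left them, time stands still between calls to the robot, and variables do not carry over. Pictures are saved under pics/ and viewed, at most 10 in all, crops included, and the job is handed in when it is done.

Besides the shell and the picture viewer there is one more tool, called after "Emit:" by a JSON object that holds its "name" and its "arguments", one argument or row to a line. apply_moves: Moves the arm, as the interface text tells. Its arguments: {"type":"object","properties":{"increments":{"type":"array"},"squeeze":{"type":"number"}},"required":["increments"]}

```bash
ls; mkdir -p pics; cat > h.py <<'E'
import numpy as np, cv2
from plant import sense, snapshot, find_in
from scipy.spatial.transform import Rotation as Ro
def cam(s):
    f=200/np.tan(np.radians(s['fovy'])/2)
    return f,np.array(s['R']),np.array(s['t'])
def proj(s,X):
    f,R,t=cam(s);c=R@np.array(X)+t
    return np.array([s['cx']+f*c[0]/c[2],s['cy']+f*c[1]/c[2]])
def ray(s,uv):
    f,R,t=cam(s);d=R.T@np.array([(uv[0]-s['cx'])/f,(uv[1]-s['cy'])/f,1.]);return -R.T@t,d
def onz(s,uv,z):
    o,d=ray(s,uv);return o+d*(z-o[2])/d[2]
def tri(s1,a,s2,b):
    A=[];y=[]
    for s,p in((s1,a),(s2,b)):
        o,d=ray(s,p);d/=np.linalg.norm(d);P=np.eye(3)-np.outer(d,d);A.append(P);y.append(P@o)
    return np.linalg.lstsq(np.vstack(A),np.hstack(y),rcond=None)[0]
E
cat > a.py <<'E'
from h import *
np.set_printoptions(precision=4,suppress=True)
st=sense();print(st)
S={n:snapshot(n) for n in('side','top')}
for n,s in S.items():
    cv2.imwrite(f'pics/{n}0.png',s['image']);print(n,s['fovy'],s['cx'],s['cy'],-np.array(s['R']).T@s['t'],np.array(s['R'])[2])
    for q in 'fixture keeper keeper_knob keeper_pivot hub_mouth pulley shaft shaft_grip shaft_key stand flux_tin tape heat_sink solder_spool'.split():
        for d in find_in(s,q)[:2]:
            print(q,np.round(d['position'],3),round(d['confidence'],2),proj(s,d['position']).round(0))
E
python3 a.py
```

```text
pics
{'time_s': 0.0, 'q': array([-1.321 ,  0.3203,  1.5657, -0.    ,  1.2574, -0.0201]), 'qvel': array([ 0.0003, -0.0003,  0.0012, -0.0006,  0.0002,  0.0002]), 'tau': array([  0.0006, -41.2467, -23.1975,   0.0725,   0.0457,  -0.0002]), 'eef_pos': array([ 0.1532, -0.5538,  0.2914]), 'ee_rot': array([-3.1113, -0.4224,  0.0004]), 'contact_force': array([-0.1352, -0.2963, -0.5476]), 'moment': array([-0.0014,  0.0409, -0.0449]), 'finger_force': 0.0, 'width': 0.09135949421321393}
side 52.61672933115683 319.083545695862 201.69897989041127 [0.1217 0.6779 0.7477] [ 0.4218 -0.6107 -0.6701]
fixture [0.486 0.116 0.019] 0.57 [327. 240.]
fixture [ 0.641 -0.016  0.012] 0.33 [307. 189.]
keeper [0.473 0.079 0.06 ] 0.54 [340. 221.]
keeper_knob [0.477 0.076 0.057] 0.72 [339. 221.]
keeper_knob [0.507 0.165 0.05 ] 0.63 [308. 239.]
keeper_pivot [0.485 0.108 0.011] 0.62 [329. 240.]
hub_mouth [0.511 0.161 0.05 ] 0.74 [307. 238.]
pulley [0.506 0.16  0.048] 0.6 [310. 239.]
shaft [ 0.49  -0.136  0.067] 0.65 [378. 172.]
shaft_grip [ 0.493 -0.14   0.067] 0.73 [377. 170.]
shaft_key [ 0.49  -0.138  0.068] 0.45 [37
[... 453 characters left out ...]
0.482 0.074 0.054] 0.59 [327. 222.]
keeper [0.631 0.308 0.015] 0.38 [232. 166.]
keeper_knob [0.483 0.073 0.057] 0.63 [327. 221.]
keeper_pivot [0.508 0.108 0.011] 0.77 [313. 213.]
hub_mouth [0.514 0.152 0.05 ] 0.86 [294. 209.]
pulley [0.514 0.151 0.049] 0.63 [294. 210.]
shaft [ 0.493 -0.141  0.058] 0.71 [417. 215.]
shaft_grip [ 0.491 -0.141  0.063] 0.53 [418. 216.]
shaft_key [ 0.494 -0.137  0.063] 0.61 [416. 215.]
stand [ 0.49  -0.129  0.046] 0.56 [411. 217.]
flux_tin [0.419 0.383 0.015] 0.75 [201. 252.]
tape [ 0.642 -0.019  0.015] 0.81 [362. 158.]
heat_sink [0.634 0.308 0.012] 0.72 [232. 165.]
heat_sink [0.516 0.15  0.05 ] 0.37 [295. 209.]
solder_spool [ 0.647 -0.135  0.039] 0.84 [410. 153.]
```

```bash
python3 - <<'E'
import cv2
a=cv2.imread('pics/top0.png');b=cv2.imread('pics/side0.png')
c=cv2.resize(a[170:260,265:445],None,fx=4.4,fy=4.4,interpolation=cv2.INTER_CUBIC)[:, :790]
cv2.imwrite('pics/topc.png',c)
d=cv2.resize(b[150:275,275:435],None,fx=4.8,fy=4.8,interpolation=cv2.INTER_CUBIC)
cv2.imwrite('pics/sidec.png',d);print(c.shape,d.shape)
E
```

```text
(396, 790, 3) (600, 768, 3)
```

View pics/topc.png

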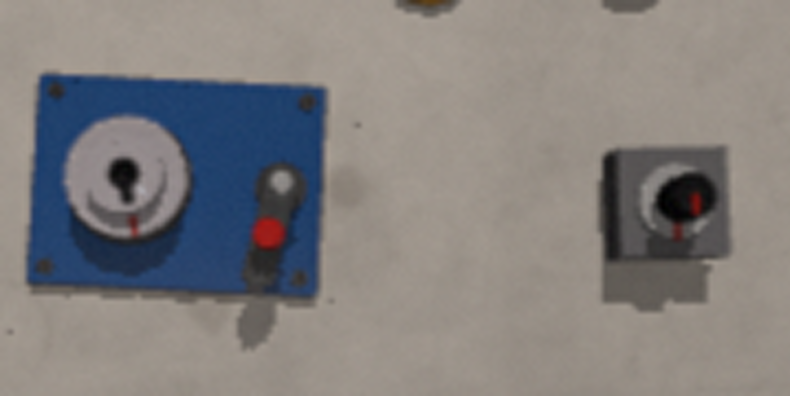

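View pics/sidec.png

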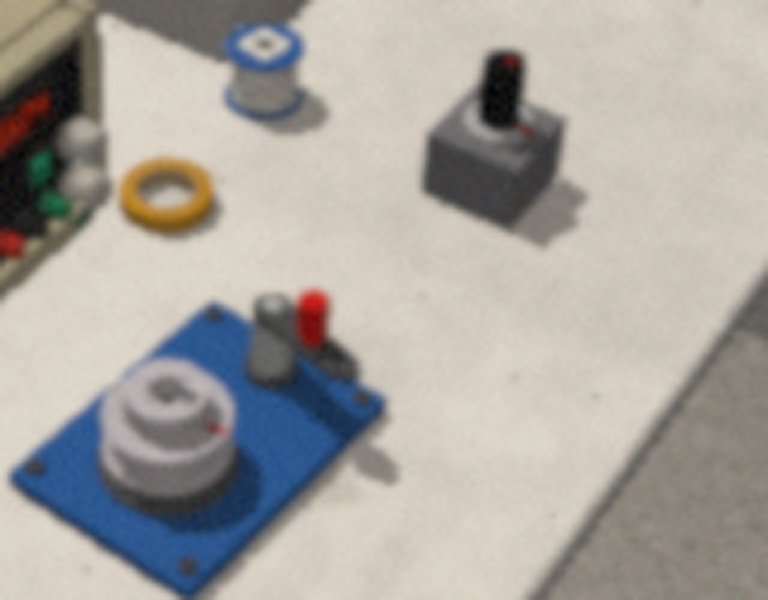

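```bash
cat > b.py <<'E'
from h import *
np.set_printoptions(precision=4,suppress=True)
S={n:snapshot(n) for n in('side','top')}
def crop(pts,off,k): return [np.array(off)+(np.array(p)+.5)/k-.5 for p in pts]
for n,s in S.items():
    im=s['image'].astype(int);r=(im[...,2]-np.maximum(im[...,0],im[...,1]))
    m=(r>45).astype(np.uint8);k,l,stt,_=cv2.connectedComponentsWithStats(m,connectivity=8)
    for i in range(1,k):
        v,u=np.nonzero(l==i);w=r[v,u];c=np.array([(u*w).sum(),(v*w).sum()])/w.sum()
        if 200<c[0]<460 and 120<c[1]<300 : print(n,'red',c,len(u),[ (z,onz(s,c,z)[:2]) for z in (.05,.082,.125)])
    b=(im[...,0]-im[...,2]>40).astype(np.uint8)
    k,l,stt,cc=cv2.connectedComponentsWithStats(b);i=1+stt[1:,4].argmax()
    v,u=np.nonzero(l==i)
    P=np.array([onz(s,(a,c),.012)[:2] for a,c in zip(u,v)],np.float32)
    h=cv2.convexHull(P*1000);R=cv2.minAreaRect(h);print(n,'fixture rect mm',R,cv2.boxPoints(R).tolist())
s=S['top']
T=dict(bore=(124,176,.066),pivot=(281,182,.061),flange=(127,178,.05),griptop=(688,197,.125),collar=(678,200,.05),knob=(268,233,.086),armend=(261,278,.055))
for q,(a,b_,z) in T.items(): print(q,onz(s,crop([(a,b_)],(265,170),4.4)[0],z))
T2=dict(bore=(172,390),pivot=(273,302),knob=(313,299),griptop=(505,57))
for q,p in T2.items():
    print(q,'tri',tri(s,crop([T[q][:2]],(265,170),4.4)[0],S['side'],crop([p],(275,150),4.8)[0]))
E
python3 b.py
```

```text
side red [388. 125.] 1 [(0.05, array([ 0.5906, -0.3939])), (0.082, array([ 0.5691, -0.3447])), (0.125, array([ 0.5402, -0.2787]))]
side red [380.6883 162.3052] 3 [(0.05, array([ 0.5125, -0.1998])), (0.082, array([ 0.4946, -0.1595])), (0.125, array([ 0.4705, -0.1054]))]
side red [277.0187 176.2736] 83 [(0.05, array([0.7159, 0.023 ])), (0.082, array([0.6886, 0.053 ])), (0.125, array([0.652 , 0.0934]))]
side red [303. 186.] 1 [(0.05, array([0.6322, 0.0153])), (0.082, array([0.6088, 0.0457])), (0.125, array([0.5773, 0.0865]))]
side red [316.075  190.5772] 14 [(0.05, array([0.5926, 0.0105])), (0.082, array([0.571 , 0.0411])), (0.125, array([0.542 , 0.0822]))]
side red [304.6471 192.2092] 24 [(0.05, array([0.6134, 0.0333])), (0.082, array([0.5909, 0.0629])), (0.125, array([0.5606, 0.1026]))]
side red [252.5045 195.881 ] 87 [(0.05, array([0.716 , 0.1236])), (0.082, array([0.6887, 0.149 ])), (0.125, array([0.6521, 0.1832]))]
side red [276.2879 200.1929] 34 [(0.05, array([0.6545, 0.1009])), (0.082, array([0.6301, 0.1274])), (0.125, array([0.5972, 0.163 ]))]
side red [339.6157 215.0346] 69 [(0
[... 1632 characters left out ...]
0.082, array([0.4842, 0.1479])), (0.125, array([0.4816, 0.145 ]))]
top fixture rect mm ((512.2633056640625, 127.9249038696289), (161.39083862304688, 117.19208526611328), 85.86565399169922) [[448.00201416015625, 51.663970947265625], [564.8890991210938, 43.21497344970703], [576.5245971679688, 204.1858367919922], [459.63751220703125, 212.63482666015625]]
bore [0.5124 0.1537 0.066 ]
pivot [0.5077 0.0697 0.061 ]
flange [0.5127 0.1532 0.05  ]
griptop [ 0.4902 -0.1331  0.125 ]
collar [ 0.494  -0.1459  0.05  ]
knob [0.4791 0.0775 0.086 ]
armend [0.4567 0.0816 0.055 ]
bore tri [0.5107 0.1527 0.0668]
pivot tri [0.5065 0.0691 0.0627]
knob tri [0.4781 0.077  0.0864]
griptop tri [ 0.4907 -0.1404  0.0981]
```

The top crop shows the bore at crop px (124,176), pivot screw (281,182), red knob (268,233) and shaft grip (690,197). The pulley's red line points roughly toward -x. The side crop confirms the layout: knob at (313,299), hub at (172,390), shaft at (505,57). Next I plan the approach to the knob.

```bash
cat > plan.py <<'E'
import sys
from h import *
def yaw(st): return np.degrees(np.arctan2(*Ro.from_rotvec(st['ee_rot']).as_matrix()[1::-1,0]))
def plan(way,rot0=0):
    """way: list of (xyz, toolx yaw deg, rows); prints rows in tool axes"""
    st=sense();p=np.array(st['eef_pos']);y=yaw(st);out=[]
    print('t',st['time_s'],'p',p.round(4),'yaw',y.round(1),'F',st['contact_force'].round(1))
    for X,Y,n in way:
        X=np.array(X);dX=(X-p)/n;dY=(Y-y)/n
        for i in range(n):
            a=np.radians(y+i*dY);c,s=np.cos(a),np.sin(a)
            # tool x=(c,s,0), tool y=(s,-c,0), z=down
            t=[c*dX[0]+s*dX[1],s*dX[0]-c*dX[1],-dX[2]]
            out.append(([round(float(v),4) for v in t],round(-np.radians(dY),4)))
        p,y=X,Y
    for i,o in enumerate(out): print(i,o)
E
python3 -c "
from plan import *
plan([((.45,0.03,.27),125,17),((.4785,.077,.20),125,3),((.4785,.077,.146),125,3)])"
```

```text
t 1.6 p [ 0.1532 -0.5542  0.2923] yaw 15.5 F [ 1.   0.3 -0.2]
0 ([0.026, -0.0285, 0.0013], np.float64(-0.1125))
1 ([0.029, -0.0254, 0.0013], np.float64(-0.1125))
2 ([0.0317, -0.022, 0.0013], np.float64(-0.1125))
3 ([0.0339, -0.0183, 0.0013], np.float64(-0.1125))
4 ([0.0358, -0.0143, 0.0013], np.float64(-0.1125))
5 ([0.0372, -0.0102, 0.0013], np.float64(-0.1125))
6 ([0.0381, -0.006, 0.0013], np.float64(-0.1125))
7 ([0.0385, -0.0017, 0.0013], np.float64(-0.1125))
8 ([0.0385, 0.0026, 0.0013], np.float64(-0.1125))
9 ([0.0379, 0.0069, 0.0013], np.float64(-0.1125))
10 ([0.0369, 0.0112, 0.0013], np.float64(-0.1125))
11 ([0.0354, 0.0152, 0.0013], np.float64(-0.1125))
12 ([0.0335, 0.0191, 0.0013], np.float64(-0.1125))
13 ([0.0311, 0.0227, 0.0013], np.float64(-0.1125))
14 ([0.0284, 0.0261, 0.0013], np.float64(-0.1125))
15 ([0.0253, 0.0291, 0.0013], np.float64(-0.1125))
16 ([0.0218, 0.0318, 0.0013], np.float64(-0.1125))
17 ([0.0074, 0.0168, 0.0233], np.float64(-0.0))
18 ([0.0074, 0.0168, 0.0233], np.float64(-0.0))
19 ([0.0074, 0.0168, 0.0233], np.float64(-0.0))
20 ([0.0, 0.0, 0.018], np.float64(-0.0))
21 ([0.0, 0.0, 0.018], np.float64(-0.0))
22 ([0.0, 0.0, 0.018], np.float64(-0.0))
```

Emit:
{"name": "apply_moves", "arguments": {
  "increments": [
    {"translation": [0.026, -0.0285, 0.001], "rotation": [0, 0, -0.11], "claw": 0.06},
    {"translation": [0.029, -0.0255, 0.001], "rotation": [0, 0, -0.11], "claw": 0.06},
    {"translation": [0.032, -0.022, 0.001], "rotation": [0, 0, -0.11], "claw": 0.06},
    {"translation": [0.034, -0.018, 0.001], "rotation": [0, 0, -0.11], "claw": 0.06},
    {"translation": [0.036, -0.014, 0.001], "rotation": [0, 0, -0.11], "claw": 0.06},
    {"translation": [0.037, -0.01, 0.001], "rotation": [0, 0, -0.11], "claw": 0.06},
    {"translation": [0.038, -0.006, 0.001], "rotation": [0, 0, -0.11], "claw": 0.06},
    {"translation": [0.0385, -0.002, 0.001], "rotation": [0, 0, -0.11], "claw": 0.06},
    {"translation": [0.0385, 0.0025, 0.001], "rotation": [0, 0, -0.11], "claw": 0.06},
    {"translation": [0.038, 0.007, 0.001], "rotation": [0, 0, -0.11], "claw": 0.06}
  ]
}}

```text
time_s: 2.43
eef_pos: [0.3325, -0.2108, 0.2825]
ee_rot: [2.427, 1.993, 0.0]
contact_force: [1.3, 0.7, 0.4]
width: 0.06
finger_force: 0.0
```

```bash
python3 -c "
from plan import *
plan([((.4785,.077,.22),125,8),((.4785,.077,.147),125,2)])"
```

```text
t 2.4333 p [ 0.3325 -0.2108  0.2825] yaw 78.8 F [1.3 0.7 0.4]
0 ([0.0388, 0.0109, 0.0078], np.float64(-0.1009))
1 ([0.0375, 0.0148, 0.0078], np.float64(-0.1009))
2 ([0.0359, 0.0185, 0.0078], np.float64(-0.1009))
3 ([0.0338, 0.022, 0.0078], np.float64(-0.1009))
4 ([0.0314, 0.0253, 0.0078], np.float64(-0.1009))
5 ([0.0287, 0.0283, 0.0078], np.float64(-0.1009))
6 ([0.0257, 0.0311, 0.0078], np.float64(-0.1009))
7 ([0.0225, 0.0335, 0.0078], np.float64(-0.1009))
8 ([0.0, 0.0, 0.0365], np.float64(-0.0))
9 ([0.0, 0.0, 0.0365], np.float64(-0.0))
```

Emit:
{"name": "apply_moves", "arguments": {
  "increments": [
    {"translation": [0.0388, 0.011, 0.008], "rotation": [0, 0, -0.1], "claw": 0.06},
    {"translation": [0.0375, 0.015, 0.008], "rotation": [0, 0, -0.1], "claw": 0.06},
    {"translation": [0.036, 0.0185, 0.008], "rotation": [0, 0, -0.1], "claw": 0.06},
    {"translation": [0.034, 0.022, 0.008], "rotation": [0, 0, -0.1], "claw": 0.06},
    {"translation": [0.0314, 0.0253, 0.008], "rotation": [0, 0, -0.1], "claw": 0.06},
    {"translation": [0.0287, 0.0283, 0.008], "rotation": [0, 0, -0.1], "claw": 0.06},
    {"translation": [0.0257, 0.031, 0.008], "rotation": [0, 0, -0.1], "claw": 0.06},
    {"translation": [0.0225, 0.0335, 0.008], "rotation": [0, 0, -0.1], "claw": 0.06},
    {"translation": [0, 0, 0.03], "rotation": [0, 0, 0], "claw": 0.06},
    {"translation": [0, 0, 0], "rotation": [0, 0, 0], "claw": 0.06}
  ]
}}

```text
time_s: 3.27
eef_pos: [0.4792, 0.0758, 0.1844]
ee_rot: [-1.459, -2.775, 0.007]
contact_force: [-1.5, -0.3, -0.4]
width: 0.0602
finger_force: 0.0
```

```bash
python3 -c "
from plan import *
plan([((.4785,.077,.147),125,4)])"
```

```text
t 3.2667 p [0.4792 0.0758 0.1844] yaw 124.5 F [-1.5 -0.3 -0.4]
0 ([0.0003, 0.0, 0.0093], np.float64(-0.002))
1 ([0.0003, 0.0, 0.0093], np.float64(-0.002))
2 ([0.0003, 0.0, 0.0093], np.float64(-0.002))
3 ([0.0003, 0.0, 0.0093], np.float64(-0.002))
```

Emit:
{"name": "apply_moves", "arguments": {
  "increments": [
    {"translation": [0.0005, 0, 0.0095], "rotation": [0, 0, 0], "claw": 0.06},
    {"translation": [0.0005, 0, 0.0095], "rotation": [0, 0, 0], "claw": 0.06},
    {"translation": [0, 0, 0.0095], "rotation": [0, 0, 0], "claw": 0.06},
    {"translation": [0, 0, 0.009], "rotation": [0, 0, 0], "claw": 0.06},
    {"translation": [0, 0, 0], "rotation": [0, 0, 0], "claw": 0.01},
    {"translation": [0, 0, 0], "rotation": [0, 0, 0], "claw": 0.01},
    {"translation": [0, 0, 0], "rotation": [0, 0, 0], "claw": 0.01},
    {"translation": [0, 0, 0], "rotation": [0, 0, 0], "claw": 0.01},
    {"translation": [0, 0, 0], "rotation": [0, 0, 0], "claw": 0.01}
  ],
  "squeeze": 15
}}

```text
time_s: 4.02
eef_pos: [0.4805, 0.0749, 0.1512]
ee_rot: [1.467, 2.777, 0.001]
contact_force: [-0.1, 0.3, 0.8]
width: 0.0297
finger_force: 0.0
```

```bash
python3 -c "
from plan import *
st=sense();print(st['width'],st['finger_force'])
pv=np.array([.5065,.0693]);p=np.array(st['eef_pos']);a0=np.arctan2(p[1]-pv[1],p[0]-pv[0]);print(np.degrees(a0),np.hypot(*(p[:2]-pv)))
a1=np.radians(86-4)
plan([((*(pv+.030*np.array([np.cos(a),np.sin(a)])),p[2]),125,1) for a in np.linspace(a0,a1,11)[1:]])"
```

```text
0.02972258492399237 0.0
167.769129451944 0.026565591158834976
t 4.0167 p [0.4805 0.0749 0.1512] yaw 124.3 F [-0.1  0.3  0.8]
0 ([0.0053, 0.0011, -0.0], np.float64(-0.0121))
1 ([0.0022, 0.0039, -0.0], np.float64(-0.0))
2 ([0.0016, 0.0042, -0.0], np.float64(-0.0))
3 ([0.001, 0.0044, -0.0], np.float64(-0.0))
4 ([0.0003, 0.0045, -0.0], np.float64(-0.0))
5 ([-0.0003, 0.0045, -0.0], np.float64(-0.0))
6 ([-0.001, 0.0044, -0.0], np.float64(-0.0))
7 ([-0.0016, 0.0042, -0.0], np.float64(-0.0))
8 ([-0.0023, 0.0039, -0.0], np.float64(-0.0))
9 ([-0.0028, 0.0035, -0.0], np.float64(-0.0))
```

Emit:
{"name": "apply_moves", "arguments": {
  "increments": [
    {"translation": [0.002, 0.001, 0.004], "rotation": [0, 0, 0], "claw": 0.01},
    {"translation": [0, 0, 0], "rotation": [0, 0, 0], "claw": 0.01},
    {"translation": [0, 0, 0], "rotation": [0, 0, 0], "claw": 0.01},
    {"translation": [0, 0, 0], "rotation": [0, 0, 0], "claw": 0.01},
    {"translation": [0, 0, 0], "rotation": [0, 0, 0], "claw": 0.01}
  ]
}}

```text
time_s: 4.43
eef_pos: [0.4792, 0.0772, 0.1464]
ee_rot: [-1.466, -2.776, 0.002]
contact_force: [-1.8, 0.2, -0.3]
width: 0.0165
finger_force: 15.0
```

```bash
python3 -c "
from plan import *
st=sense();print(st['width'],st['finger_force'])
pv=np.array([.5065,.0693]);p=np.array(st['eef_pos']);a0=np.arctan2(p[1]-pv[1],p[0]-pv[0]);print(np.degrees(a0),np.hypot(*(p[:2]-pv)))
a1=np.radians(86-4)
plan([((*(pv+.030*np.array([np.cos(a),np.sin(a)])),p[2]),125,1) for a in np.linspace(a0,a1,11)[1:]])"
```

```text
0.01645025211335366 14.997943158723501
163.76301988220817 0.028419333345598704
t 4.4333 p [0.4792 0.0772 0.1464] yaw 124.3 F [-1.8  0.2 -0.3]
0 ([0.0037, 0.0025, -0.0], np.float64(-0.0119))
1 ([0.0019, 0.0038, -0.0], np.float64(-0.0))
2 ([0.0013, 0.0041, -0.0], np.float64(-0.0))
3 ([0.0008, 0.0042, -0.0], np.float64(-0.0))
4 ([0.0001, 0.0043, -0.0], np.float64(-0.0))
5 ([-0.0005, 0.0043, -0.0], np.float64(-0.0))
6 ([-0.0011, 0.0041, -0.0], np.float64(-0.0))
7 ([-0.0016, 0.004, -0.0], np.float64(-0.0))
8 ([-0.0022, 0.0037, -0.0], np.float64(-0.0))
9 ([-0.0027, 0.0033, -0.0], np.float64(-0.0))
```

Emit:
{"name": "apply_moves", "arguments": {
  "increments": [
    {"translation": [0.0025, 0.003, 0], "rotation": [0, 0, 0], "claw": 0.01},
    {"translation": [0.002, 0.0038, 0], "rotation": [0, 0, 0], "claw": 0.01},
    {"translation": [0.0013, 0.004, 0], "rotation": [0, 0, 0], "claw": 0.01},
    {"translation": [0.0008, 0.0042, 0], "rotation": [0, 0, 0], "claw": 0.01},
    {"translation": [0.0001, 0.0043, 0], "rotation": [0, 0, 0], "claw": 0.01},
    {"translation": [-0.0005, 0.0043, 0], "rotation": [0, 0, 0], "claw": 0.01},
    {"translation": [-0.001, 0.0041, 0], "rotation": [0, 0, 0], "claw": 0.01},
    {"translation": [-0.0016, 0.004, 0], "rotation": [0, 0, 0], "claw": 0.01},
    {"translation": [-0.0022, 0.0037, 0], "rotation": [0, 0, 0], "claw": 0.01},
    {"translation": [0, 0, 0], "rotation": [0, 0, 0], "claw": 0.01}
  ]
}}

```text
time_s: 5.27
eef_pos: [0.5057, 0.0984, 0.1456]
ee_rot: [-1.465, -2.771, 0.007]
contact_force: [-6.8, -0.1, 0.7]
width: 0.0167
finger_force: 15.0
```

```bash
python3 -c "
from plan import *
st=sense();print(st['width'],st['finger_force'],st['moment'])
pv=np.array([.5065,.0693]);p=np.array(st['eef_pos']);a0=np.arctan2(p[1]-pv[1],p[0]-pv[0]);print(np.degrees(a0),np.hypot(*(p[:2]-pv)))
u=np.array([.9976,-.07]);q=p[:2]
plan([((*(q+.003*u),p[2]),125,1)])
"
```

```text
0.01672600491933912 14.997863332391717 [ 0.1801407   1.10889648 -0.13723443]
91.48389669431302 0.029156809909361227
t 5.2667 p [0.5057 0.0984 0.1456] yaw 124.3 F [-6.8 -0.1  0.7]
0 ([-0.0019, 0.0024, -0.0], np.float64(-0.0129))
```

Emit:
{"name": "apply_moves", "arguments": {
  "increments": [
    {"translation": [-0.002, 0.0025, 0], "rotation": [0, 0, 0], "claw": 0.01},
    {"translation": [0, 0, 0], "rotation": [0, 0, 0], "claw": 0.01}
  ]
}}

```text
time_s: 5.43
eef_pos: [0.5088, 0.0981, 0.1456]
ee_rot: [-1.465, -2.771, 0.007]
contact_force: [-6.8, 0.6, 0.3]
width: 0.0163
finger_force: 15.0
```

```bash
cat > c.py <<'E'
from plan import *
import sys
np.set_printoptions(precision=4,suppress=True)
n=sys.argv[1];st=sense();print(st['eef_pos'],st['contact_force'],st['width'],st['finger_force'],st['q'],yaw(st))
S={k:snapshot(k) for k in('side','top')}
for k in S: cv2.imwrite(f'pics/{k}{n}.png',S[k]['image'])
E
python3 c.py 1
python3 - <<'E'
import cv2
a=cv2.imread('pics/top0.png');b=cv2.imread('pics/side0.png');c=cv2.imread('pics/side1.png')
f=lambda i,x,y,w,h,k:cv2.resize(i[y:y+h,x:x+w],None,fx=k,fy=k,interpolation=cv2.INTER_CUBIC)
A=f(a,390,190,50,50,8);B=f(b,350,150,50,50,8);C=f(c,275,180,100,75,4)
D=f(cv2.imread('pics/top1.png'),270,180,100,50,4)
import numpy as np
o=np.zeros((600,800,3),'u1')
o[:400,:400]=A;o[:400,400:]=B;o[400:600,:400]=D[:200];o[400:600,400:800]=C[50:250]
cv2.imwrite('pics/m1.png',o)
E
```

```text
[0.5088 0.0981 0.1456] [-6.8158  0.6452  0.3438] 0.016345869815590542 14.999732660944574 [ 0.1679  0.3761  1.8944  0.0012  0.8793 -0.431 ] 124.2652190672498
```

View pics/m1.png

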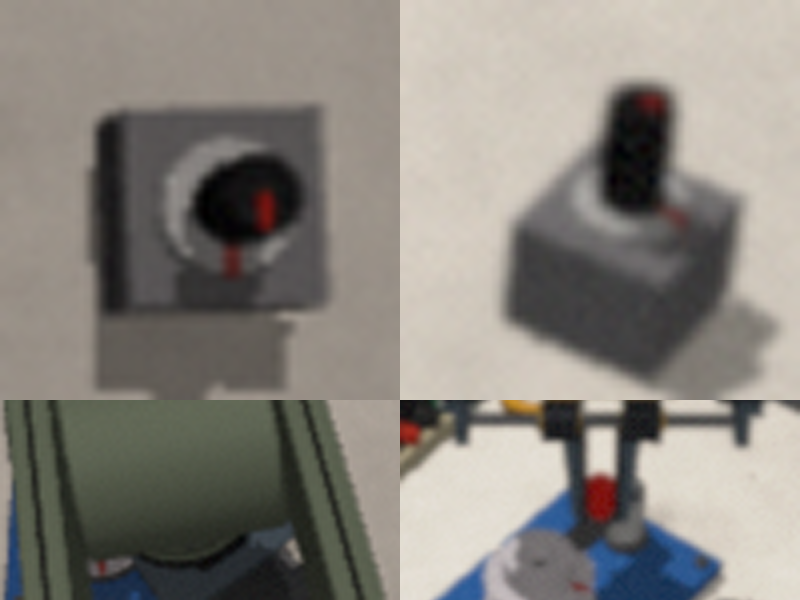

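The mosaic shows the shaft's collar centre near crop (234,206) and its key mark straight down at (232,262), so the key points at about 180°. The pulley mark sits at about 188°. The keeper arm now points at the pulley with the knob held. I'll push further to confirm it's on the stop.

Emit:
{"name": "apply_moves", "arguments": {
  "increments": [
    {"translation": [-0.0015, 0.002, 0], "rotation": [0, 0, 0], "claw": 0.01},
    {"translation": [0, 0, 0], "rotation": [0, 0, 0], "claw": 0.01}
  ]
}}

```text
time_s: 5.7
eef_pos: [0.5111, 0.098, 0.1455]
ee_rot: [-1.465, -2.771, 0.007]
contact_force: [-7.0, 0.2, 0.7]
width: 0.0166
finger_force: 15.0
```

```bash
python3 - <<'E'
from plan import *
s=snapshot('side');im=s['image'].astype(int);r=im[...,2]-np.maximum(im[...,0],im[...,1])
for P in ((.508,.099,.074),(.511,.098,.074)): print(proj(s,P))
m=(r>45);v,u=np.nonzero(m[180:230,300:345]);print(u.min()+300,u.max()+300,v.min()+180,v.max()+180,(u+300).mean(),(v+180).mean(),len(u))
old=cv2.imread('pics/side1.png').astype(int);r=old[...,2]-np.maximum(old[...,0],old[...,1]);v,u=np.nonzero((r>45)[180:230,300:345]);print((u+300).mean(),(v+180).mean(),len(u))
c=cv2.resize(s['image'][170:245,275:375],None,fx=7,fy=7,interpolation=cv2.INTER_CUBIC);cv2.imwrite('pics/s2.png',c)
E
```

```text
[323.64144972 215.82481572]
[322.84457222 215.08594301]
301 327 190 221 320.13793103448273 211.6206896551724 87
320.85393258426967 211.8314606741573 89
```

View pics/s2.png

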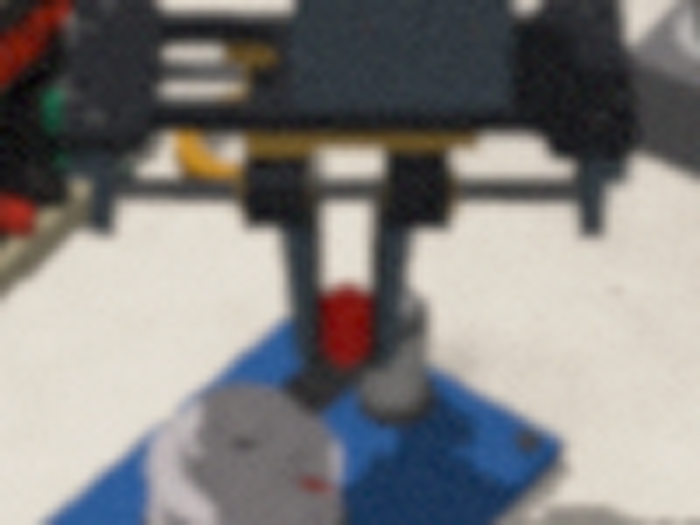

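The knob is between the fingers and the arm points at the pulley. I'll push on until the force rises.

Emit:
{"name": "apply_moves", "arguments": {
  "increments": [
    {"translation": [-0.0015, 0.002, 0], "rotation": [0, 0, 0], "claw": 0.01},
    {"translation": [-0.0015, 0.002, 0], "rotation": [0, 0, 0], "claw": 0.01},
    {"translation": [0, 0, 0], "rotation": [0, 0, 0], "claw": 0.01}
  ]
}}

```text
time_s: 6.0
eef_pos: [0.5122, 0.0979, 0.1453]
ee_rot: [-1.462, -2.762, 0.015]
contact_force: [-17.4, 2.2, 8.7]
width: 0.0167
finger_force: 15.0
```

```bash
python3 - <<'E'
from plan import *
s=snapshot('side');im=s['image'].astype(int)
for n,i in (('1',cv2.imread('pics/side1.png').astype(int)),('now',im)):
    r=i[...,2]-np.maximum(i[...,0],i[...,1]);w=np.clip(r[205:226,312:336],20,None)-20.;v,u=np.mgrid[205:226,312:336];print(n,(u*w).sum()/w.sum(),(v*w).sum()/w.sum())
E
```

```text
1 324.75095565749234 216.36544342507645
now 323.9291124490192 215.9765002913187
```

Emit:
{"name": "apply_moves", "arguments": {
  "increments": [
    {"translation": [0, 0, 0], "rotation": [0, 0, 0], "claw": 0.03},
    {"translation": [0, 0, 0], "rotation": [0, 0, 0], "claw": 0.04},
    {"translation": [0, 0, -0.005], "rotation": [0, 0, 0], "claw": 0.05},
    {"translation": [0, 0, -0.02], "rotation": [0, 0, 0], "claw": 0.06},
    {"translation": [0, 0, -0.04], "rotation": [0, 0, 0], "claw": 0.06},
    {"translation": [0, 0, -0.03], "rotation": [0, 0, 0], "claw": 0.06}
  ]
}}

```text
time_s: 6.55
eef_pos: [0.5204, 0.0979, 0.2443]
ee_rot: [1.466, 2.775, 0.003]
contact_force: [0.4, 0.2, 1.3]
width: 0.0537
finger_force: 0.0
```

```bash
cat > fit.py <<'E'
from plan import *
from scipy.optimize import minimize
np.set_printoptions(precision=4,suppress=True)
s=snapshot('top');im=cv2.imread('pics/top0.png')
t=np.linspace(0,2*np.pi,60);circ=np.c_[np.cos(t),np.sin(t)]
K=8;x0,y0=395,195;sub=cv2.resize(im[y0:y0+40,x0:x0+45],None,fx=K,fy=K,interpolation=cv2.INTER_LINEAR).astype(int)
dark=(sub.max(2)<52)|((sub[...,2]-sub[...,1])>45)
dark[:, :30]=0
k,l,stt,_=cv2.connectedComponentsWithStats(dark.astype(np.uint8));i=1+stt[1:,4].argmax();dark=cv2.morphologyEx((l==i).astype(np.uint8),cv2.MORPH_CLOSE,np.ones((9,9)))
def sil(x,y):
    P=np.array([proj(s,(x+.012*c[0],y+.012*c[1],z)) for z in(.05,.093) for c in circ])
    P=(P+.5-[x0,y0])*K-.5
    m=np.zeros(dark.shape,np.uint8);cv2.fillConvexPoly(m,cv2.convexHull(np.round(P*16).astype(np.int32)),1,shift=4);return m
def cost(v): m=sil(*v);return -(m&dark).sum()/(m|dark).sum()
r=minimize(cost,(.492,-.142),method='Nelder-Mead',options=dict(initial_simplex=[(.492,-.142),(.497,-.142),(.492,-.137)]));print('grip',r.x,r.fun)
ax=r.x
for n,p in (('collar mark',(390+232/8,190+262/8)),):
    q=onz(s,np.array(p)-.45,.05)[:2]-ax;print(n,q,np.degrees(np.arctan2(q[1],q[0]))%360,np.hypot(*q))
for p in ((267,190),(267,230)): print(onz(s,(390+p[0]/8-.45,190+p[1]/8-.45),.093)[:2]-ax)
E
python3 fit.py
python3 c.py 3
python3 - <<'E'
import sys;sys.path.insert(0,'.')
import cv2,numpy as np
f=lambda i,x,y,w,h,k:cv2.resize(i[y:y+h,x:x+w],None,fx=k,fy=k,interpolation=cv2.INTER_CUBIC)
cv2.imwrite('pics/m3.png',np.hstack([f(cv2.imread('pics/side3.png'),290,190,64,80,6),f(cv2.imread('pics/top0.png'),270,180,64,80,6)]))
E
```

```text
grip [ 0.5051 -0.1126] 0.0
collar mark [-0.0284 -0.0321] 228.51799450470781 0.042813617183622456
[-0.0103 -0.0329]
[-0.0217 -0.0323]
[0.5233 0.0984 0.2505] [2.833  0.702  4.2344] 0.0576363012996505 0.0 [ 0.1644  0.2778  1.7361 -0.0002  1.1116 -0.4345] 124.31671816617406fit.py:14: RuntimeWarning: overflow encountered in scalar negative
  def cost(v): m=sil(*v);return -(m&dark).sum()/(m|dark).sum()
```

View pics/m3.png

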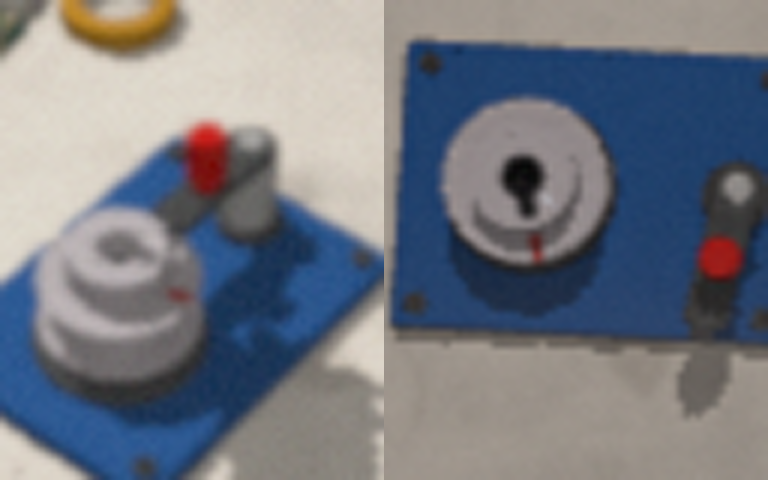

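The keeper lies along the fixture's +y over the flange, with its knob at (208,158) in the left panel. The bore is at right panel (522,176), with the keyway toward (528,208). Next I refine the shaft and hub positions.

```bash
sed -i 's/return -(m&dark).sum()\/(m|dark).sum()/return -float((m\&dark).sum())\/float((m|dark).sum())/' fit.py
cat >> fit.py <<'E'
px=lambda a,b:(270+(a-384+.5)/6-.5,180+(b+.5)/6-.5)
c=onz(s,px(522,176),.066)[:2];e=onz(s,px(528,208),.066)[:2];fl=onz(s,px(527,181),.05)[:2];mk=onz(s,px(537,248),.05)[:2]
for a,b in((c,e),(fl,mk)): print(a,np.degrees(np.arctan2(*(b-a)[::-1]))%360)
print('dark n',dark.sum(),np.argwhere(dark).min(0),np.argwhere(dark).max(0))
plan([((*ax,.25),90,7),((*ax,.18),90,2)])
E
python3 fit.py
```

```text
grip [ 0.4931 -0.1441] -0.7816186880604058
collar mark [-0.0163 -0.0006] 182.2775148228455 0.016331708735583997
[ 0.0018 -0.0014]
[-0.0097 -0.0009]
[0.5141 0.1542] 189.74355731042587
[0.5135 0.1533] 187.6154510768684
dark n 6625 [116 152] [206 262]
t 6.75 p [0.5202 0.0979 0.2432] yaw 124.3 F [ 0.6  0.2 -0.5]
0 ([-0.0264, -0.0227, -0.001], np.float64(0.0856))
1 ([-0.0282, -0.0204, -0.001], np.float64(0.0856))
2 ([-0.0298, -0.0179, -0.001], np.float64(0.0856))
3 ([-0.0313, -0.0153, -0.001], np.float64(0.0856))
4 ([-0.0324, -0.0125, -0.001], np.float64(0.0856))
5 ([-0.0334, -0.0097, -0.001], np.float64(0.0856))
6 ([-0.0341, -0.0068, -0.001], np.float64(0.0856))
7 ([0.0, 0.0, 0.035], np.float64(-0.0))
8 ([0.0, 0.0, 0.035], np.float64(-0.0))
```

Emit:
{"name": "apply_moves", "arguments": {
  "increments": [
    {"translation": [-0.0264, -0.0227, -0.001], "rotation": [0, 0, 0.0856], "claw": 0.06},
    {"translation": [-0.0282, -0.0204, -0.001], "rotation": [0, 0, 0.0856], "claw": 0.06},
    {"translation": [-0.0298, -0.0179, -0.001], "rotation": [0, 0, 0.0856], "claw": 0.06},
    {"translation": [-0.0313, -0.0153, -0.001], "rotation": [0, 0, 0.0856], "claw": 0.06},
    {"translation": [-0.0324, -0.0125, -0.001], "rotation": [0, 0, 0.0856], "claw": 0.06},
    {"translation": [-0.0334, -0.0097, -0.001], "rotation": [0, 0, 0.0856], "claw": 0.06},
    {"translation": [-0.0341, -0.0068, -0.001], "rotation": [0, 0, 0.0856], "claw": 0.06},
    {"translation": [0, 0, 0.035], "rotation": [0, 0, 0], "claw": 0.06},
    {"translation": [0, 0, 0.02], "rotation": [0, 0, 0], "claw": 0.06},
    {"translation": [0, 0, 0], "rotation": [0, 0, 0], "claw": 0.06}
  ]
}}

```text
time_s: 7.58
eef_pos: [0.4889, -0.1442, 0.1888]
ee_rot: [-2.217, -2.213, 0.008]
contact_force: [-0.2, -0.5, -0.4]
width: 0.06
finger_force: 0.0
```

```bash
python3 -c "
from plan import *
plan([((.493,-.1438,.135),90,5)])"
```

```text
t 7.5833 p [ 0.4889 -0.1442  0.1888] yaw 89.9 F [-0.2 -0.5 -0.4]
0 ([0.0001, 0.0008, 0.0108], np.float64(-0.0004))
1 ([0.0001, 0.0008, 0.0108], np.float64(-0.0004))
2 ([0.0001, 0.0008, 0.0108], np.float64(-0.0004))
3 ([0.0001, 0.0008, 0.0108], np.float64(-0.0004))
4 ([0.0001, 0.0008, 0.0108], np.float64(-0.0004))
```

Emit:
{"name": "apply_moves", "arguments": {
  "increments": [
    {"translation": [0, 0.0008, 0.011], "rotation": [0, 0, 0], "claw": 0.06},
    {"translation": [0, 0.0008, 0.011], "rotation": [0, 0, 0], "claw": 0.06},
    {"translation": [0, 0.0008, 0.011], "rotation": [0, 0, 0], "claw": 0.06},
    {"translation": [0, 0.0008, 0.011], "rotation": [0, 0, 0], "claw": 0.06},
    {"translation": [0, 0.0008, 0.005], "rotation": [0, 0, 0], "claw": 0.06},
    {"translation": [0, 0, 0], "rotation": [0, 0, 0], "claw": 0.06},
    {"translation": [0, 0, 0], "rotation": [0, 0, 0], "claw": 0.06}
  ]
}}

```text
time_s: 8.17
eef_pos: [0.4962, -0.1441, 0.145]
ee_rot: [2.221, 2.222, 0.0]
contact_force: [-0.0, -0.8, 0.8]
width: 0.0602
finger_force: 0.0
```

Emit:
{"name": "apply_moves", "arguments": {
  "increments": [
    {"translation": [0, -0.003, 0.006], "rotation": [0, 0, 0], "claw": 0.06},
    {"translation": [0, 0, 0.005], "rotation": [0, 0, 0], "claw": 0.05},
    {"translation": [0, 0, 0], "rotation": [0, 0, 0], "claw": 0.04},
    {"translation": [0, 0, 0], "rotation": [0, 0, 0], "claw": 0.03},
    {"translation": [0, 0, 0], "rotation": [0, 0, 0], "claw": 0.015},
    {"translation": [0, 0, 0], "rotation": [0, 0, 0], "claw": 0.015},
    {"translation": [0, 0, 0], "rotation": [0, 0, 0], "claw": 0.015},
    {"translation": [0, 0, 0], "rotation": [0, 0, 0], "claw": 0.015},
    {"translation": [0, 0, 0], "rotation": [0, 0, 0], "claw": 0.015},
    {"translation": [0, 0, 0], "rotation": [0, 0, 0], "claw": 0.015}
  ],
  "squeeze": 40
}}

```text
time_s: 9.0
eef_pos: [0.4932, -0.1443, 0.134]
ee_rot: [2.221, 2.221, 0.001]
contact_force: [0.8, -0.4, 1.2]
width: 0.0233
finger_force: 40.0
```

Emit:
{"name": "apply_moves", "arguments": {
  "increments": [
    {"translation": [0, 0, -0.005], "rotation": [0, 0, 0], "claw": 0.015},
    {"translation": [0, 0, -0.01], "rotation": [0, 0, 0], "claw": 0.015},
    {"translation": [0, 0, -0.02], "rotation": [0, 0, 0], "claw": 0.015},
    {"translation": [0, 0, -0.03], "rotation": [0, 0, 0], "claw": 0.015},
    {"translation": [0, 0, -0.03], "rotation": [0, 0, 0], "claw": 0.015},
    {"translation": [0, 0, -0.01], "rotation": [0, 0, 0], "claw": 0.015},
    {"translation": [0, 0, 0], "rotation": [0, 0, 0], "claw": 0.015}
  ]
}}

```text
time_s: 9.58
eef_pos: [0.4939, -0.1446, 0.2418]
ee_rot: [2.218, 2.217, 0.004]
contact_force: [0.3, 0.3, -1.7]
width: 0.0229
finger_force: 40.0
```

```bash
python3 -c "
from plan import *
st=sense();print(st['width'],st['finger_force'])
plan([((.5125,.1535,.235),98,10)])"
```

```text
0.022888598479968866 39.99957235646434
t 9.5833 p [ 0.4939 -0.1446  0.2418] yaw 90.0 F [ 0.3  0.3 -1.7]
0 ([0.0298, 0.0019, 0.0007], np.float64(-0.014))
1 ([0.0298, 0.0023, 0.0007], np.float64(-0.014))
2 ([0.0297, 0.0027, 0.0007], np.float64(-0.014))
3 ([0.0297, 0.0031, 0.0007], np.float64(-0.014))
4 ([0.0297, 0.0035, 0.0007], np.float64(-0.014))
5 ([0.0296, 0.0039, 0.0007], np.float64(-0.014))
6 ([0.0295, 0.0043, 0.0007], np.float64(-0.014))
7 ([0.0295, 0.0048, 0.0007], np.float64(-0.014))
8 ([0.0294, 0.0052, 0.0007], np.float64(-0.014))
9 ([0.0293, 0.0056, 0.0007], np.float64(-0.014))
```

Emit:
{"name": "apply_moves", "arguments": {
  "increments": [
    {"translation": [0.0298, 0.0019, 0], "rotation": [0, 0, -0.014], "claw": 0.015},
    {"translation": [0.0298, 0.0023, 0], "rotation": [0, 0, -0.014], "claw": 0.015},
    {"translation": [0.0297, 0.0027, 0], "rotation": [0, 0, -0.014], "claw": 0.015},
    {"translation": [0.0297, 0.003, 0], "rotation": [0, 0, -0.014], "claw": 0.015},
    {"translation": [0.0297, 0.0035, 0], "rotation": [0, 0, -0.014], "claw": 0.015},
    {"translation": [0.0296, 0.004, 0], "rotation": [0, 0, -0.014], "claw": 0.015},
    {"translation": [0.0295, 0.0043, 0], "rotation": [0, 0, -0.014], "claw": 0.015},
    {"translation": [0.0295, 0.0048, 0], "rotation": [0, 0, -0.014], "claw": 0.015},
    {"translation": [0.0294, 0.0052, 0], "rotation": [0, 0, -0.014], "claw": 0.015},
    {"translation": [0.0293, 0.0056, 0], "rotation": [0, 0, -0.014], "claw": 0.015}
  ]
}}

```text
time_s: 10.42
eef_pos: [0.5102, 0.1549, 0.2367]
ee_rot: [-2.058, -2.37, 0.006]
contact_force: [-0.1, 0.4, -1.5]
width: 0.0231
finger_force: 40.0
```

Emit:
{"name": "apply_moves", "arguments": {
  "increments": [
    {"translation": [0, 0, 0], "rotation": [0, 0, 0], "claw": 0.015},
    {"translation": [0, 0, 0], "rotation": [0, 0, 0], "claw": 0.015},
    {"translation": [0, 0, 0], "rotation": [0, 0, 0], "claw": 0.015}
  ]
}}

```text
time_s: 10.67
eef_pos: [0.5106, 0.1532, 0.2372]
ee_rot: [-2.059, -2.371, 0.005]
contact_force: [0.2, 0.3, -1.7]
width: 0.0233
finger_force: 40.0
```

```bash
python3 c.py 4; python3 -c "
from plan import *
plan([((.5125,.1535,.200),98,4)])
i=cv2.imread('pics/side4.png');cv2.imwrite('pics/s4.png',cv2.resize(i[140:270,245:400],None,fx=4.5,fy=4.5,interpolation=cv2.INTER_CUBIC))"
```

```text
[0.5106 0.1532 0.2372] [ 0.1811  0.2598 -1.6589] 0.023325436409925637 39.99947370146401 [ 0.2703  0.2978  1.7434 -0.0008  1.104   0.1304] 98.03348180633193
t 10.7667 p [0.511  0.1526 0.2379] yaw 97.9 F [-0.2  0.1 -1.9]
0 ([0.0002, 0.0004, 0.0095], np.float64(-0.0002))
1 ([0.0002, 0.0004, 0.0095], np.float64(-0.0002))
2 ([0.0002, 0.0004, 0.0095], np.float64(-0.0002))
3 ([0.0002, 0.0004, 0.0095], np.float64(-0.0002))
```

View pics/s4.png

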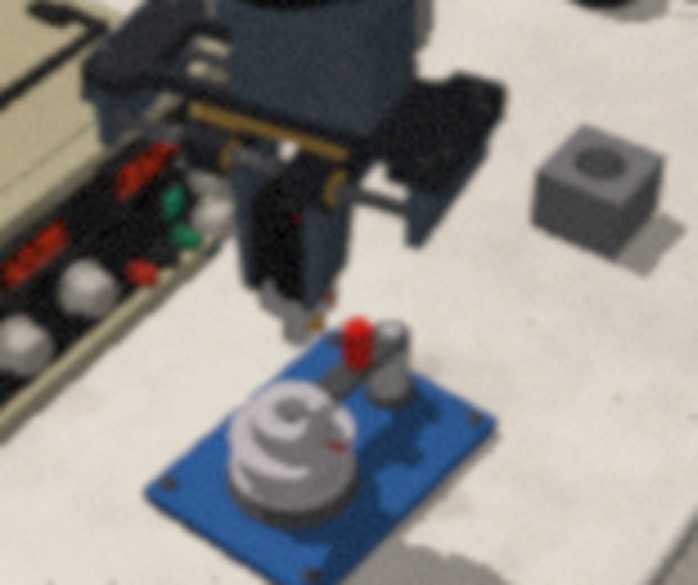

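The side view shows the shaft upright in the grip, its tip at crop (295,338) and the brass key at (317,323). The bore is at (293,408) and the keeper is shut. I'll compare the tip with the bore in this same view.

```bash
python3 -c "
from plan import *
s=snapshot('side')
f=lambda a,b:np.array((245+(a+.5)/4.5-.5,140+(b+.5)/4.5-.5))
print('tip exp',proj(s,(.511,.1526,.117)),'seen',f(295,338),'bore exp',proj(s,(.512,.1535,.066)),'seen',f(293,408))
print(onz(s,f(293,408),.066),onz(s,f(295,338),.117))"
```

```text
tip exp [309.27839516 215.10923286] seen [310.16666667 214.72222222] bore exp [308.95688176 230.93004208] seen [309.72222222 230.27777778]
[0.51177417 0.15077154 0.066     ] [0.51010276 0.15043786 0.117     ]
```

Emit:
{"name": "apply_moves", "arguments": {
  "increments": [
    {"translation": [0.0005, 0.001, 0.012], "rotation": [0, 0, 0], "claw": 0.015},
    {"translation": [0, 0, 0.012], "rotation": [0, 0, 0], "claw": 0.015},
    {"translation": [0, 0, 0.012], "rotation": [0, 0, 0], "claw": 0.015},
    {"translation": [0, 0, 0.01], "rotation": [0, 0, 0], "claw": 0.015},
    {"translation": [0, 0, 0], "rotation": [0, 0, 0], "claw": 0.015},
    {"translation": [0, 0, 0], "rotation": [0, 0, 0], "claw": 0.015},
    {"translation": [0, 0, 0], "rotation": [0, 0, 0], "claw": 0.015}
  ]
}}

```text
time_s: 11.4
eef_pos: [0.5129, 0.1542, 0.1933]
ee_rot: [2.061, 2.37, 0.001]
contact_force: [-0.3, -0.2, -0.7]
width: 0.0231
finger_force: 40.0
```

Emit:
{"name": "apply_moves", "arguments": {
  "increments": [
    {"translation": [-0.0008, -0.001, 0.002], "rotation": [0, 0, 0], "claw": 0.015},
    {"translation": [0, 0, 0.002], "rotation": [0, 0, 0], "claw": 0.015},
    {"translation": [0, 0, 0.002], "rotation": [0, 0, 0], "claw": 0.015},
    {"translation": [0, 0, 0.002], "rotation": [0, 0, 0], "claw": 0.015},
    {"translation": [0, 0, 0.002], "rotation": [0, 0, 0], "claw": 0.015},
    {"translation": [0, 0, 0.002], "rotation": [0, 0, 0], "claw": 0.015},
    {"translation": [0, 0, 0], "rotation": [0, 0, 0], "claw": 0.015},
    {"translation": [0, 0, 0], "rotation": [0, 0, 0], "claw": 0.015}
  ]
}}

```text
time_s: 12.07
eef_pos: [0.5121, 0.1538, 0.1807]
ee_rot: [2.06, 2.371, 0.002]
contact_force: [1.1, 1.8, -1.9]
width: 0.0234
finger_force: 40.0
```

Emit:
{"name": "apply_moves", "arguments": {
  "increments": [
    {"translation": [0, 0, 0.002], "rotation": [0, 0, 0], "claw": 0.015},
    {"translation": [0, 0, 0.002], "rotation": [0, 0, 0], "claw": 0.015},
    {"translation": [0, 0, 0.0015], "rotation": [0, 0, 0], "claw": 0.015},
    {"translation": [0, 0, 0.0015], "rotation": [0, 0, 0], "claw": 0.015},
    {"translation": [0, 0, 0.001], "rotation": [0, 0, 0], "claw": 0.015},
    {"translation": [0, 0, 0], "rotation": [0, 0, 0], "claw": 0.015},
    {"translation": [0, 0, 0], "rotation": [0, 0, 0], "claw": 0.015}
  ]
}}

```text
time_s: 12.65
eef_pos: [0.5122, 0.1537, 0.1729]
ee_rot: [2.06, 2.37, 0.003]
contact_force: [4.6, 3.2, -1.7]
width: 0.0235
finger_force: 40.0
```

Emit:
{"name": "apply_moves", "arguments": {
  "increments": [
    {"translation": [0.0005, 0.0009, 0], "rotation": [0, 0, 0], "claw": 0.015},
    {"translation": [0, 0, 0.001], "rotation": [0, 0, 0], "claw": 0.015},
    {"translation": [0, 0, 0.001], "rotation": [0, 0, 0], "claw": 0.015},
    {"translation": [0, 0, 0.001], "rotation": [0, 0, 0], "claw": 0.015},
    {"translation": [0, 0, 0], "rotation": [0, 0, 0], "claw": 0.015}
  ]
}}

```text
time_s: 13.07
eef_pos: [0.5125, 0.154, 0.1696]
ee_rot: [2.061, 2.371, 0.0]
contact_force: [3.5, 1.8, -0.7]
width: 0.0231
finger_force: 40.0
```

Emit:
{"name": "apply_moves", "arguments": {
  "increments": [
    {"translation": [0.0003, 0.0006, 0.0015], "rotation": [0, 0, 0], "claw": 0.015},
    {"translation": [0, 0, 0.0015], "rotation": [0, 0, 0], "claw": 0.015},
    {"translation": [0, 0, 0.0015], "rotation": [0, 0, 0], "claw": 0.015},
    {"translation": [0, 0, 0.0015], "rotation": [0, 0, 0], "claw": 0.015},
    {"translation": [0, 0, 0], "rotation": [0, 0, 0], "claw": 0.015}
  ]
}}

```text
time_s: 13.48
eef_pos: [0.5127, 0.1543, 0.1632]
ee_rot: [-2.061, -2.371, 0.002]
contact_force: [2.6, 0.3, -2.2]
width: 0.0229
finger_force: 40.0
```

Emit:
{"name": "apply_moves", "arguments": {
  "increments": [
    {"translation": [0.0001, 0.0005, 0.0015], "rotation": [0, 0, 0], "claw": 0.015},
    {"translation": [0, 0, 0.0015], "rotation": [0, 0, 0], "claw": 0.015},
    {"translation": [0, 0, 0.0015], "rotation": [0, 0, 0], "claw": 0.015},
    {"translation": [0, 0, 0.0015], "rotation": [0, 0, 0], "claw": 0.015},
    {"translation": [0, 0, 0.001], "rotation": [0, 0, 0], "claw": 0.015},
    {"translation": [0, 0, 0], "rotation": [0, 0, 0], "claw": 0.015}
  ],
  "squeeze": 55
}}

```text
time_s: 13.98
eef_pos: [0.513, 0.1544, 0.1562]
ee_rot: [-2.06, -2.371, 0.002]
contact_force: [2.0, 0.2, -2.7]
width: 0.0228
finger_force: 55.0
```

Almost home with no axial resistance, so the key is in. Now I seat the collar and press.

Emit:
{"name": "apply_moves", "arguments": {
  "increments": [
    {"translation": [0, 0.0003, 0.001], "rotation": [0, 0, 0], "claw": 0.015},
    {"translation": [0, 0, 0.001], "rotation": [0, 0, 0], "claw": 0.015},
    {"translation": [0, 0, 0.001], "rotation": [0, 0, 0], "claw": 0.015},
    {"translation": [0, 0, 0], "rotation": [0, 0, 0], "claw": 0.015}
  ]
}}

```text
time_s: 14.32
eef_pos: [0.5132, 0.1546, 0.1542]
ee_rot: [-2.06, -2.371, 0.002]
contact_force: [-2.2, -0.6, 6.9]
width: 0.0233
finger_force: 55.0
```

Emit:
{"name": "apply_moves", "arguments": {
  "increments": [
    {"translation": [0, 0, 0.001], "rotation": [0, 0, 0], "claw": 0.015},
    {"translation": [0, 0, 0.001], "rotation": [0, 0, 0], "claw": 0.015},
    {"translation": [0, 0, 0.001], "rotation": [0, 0, 0], "claw": 0.015},
    {"translation": [0, 0, 0.001], "rotation": [0, 0, 0], "claw": 0.015},
    {"translation": [0, 0, 0.001], "rotation": [0, 0, 0], "claw": 0.015},
    {"translation": [0, 0, 0], "rotation": [0, 0, 0], "claw": 0.015},
    {"translation": [0, 0, 0], "rotation": [0, 0, 0], "claw": 0.015}
  ]
}}

```text
time_s: 14.9
eef_pos: [0.5131, 0.1545, 0.1499]
ee_rot: [-2.061, -2.371, 0.001]
contact_force: [-3.0, -2.0, 8.9]
width: 0.023
finger_force: 55.0
```

Emit:
{"name": "apply_moves", "arguments": {
  "increments": [
    {"translation": [0, 0, 0.001], "rotation": [0, 0, 0], "claw": 0.015},
    {"translation": [0, 0, 0.001], "rotation": [0, 0, 0], "claw": 0.015},
    {"translation": [0, 0, 0], "rotation": [0, 0, 0], "claw": 0.015},
    {"translation": [0, 0, 0], "rotation": [0, 0, 0], "claw": 0.015},
    {"translation": [0, 0, 0], "rotation": [0, 0, 0], "claw": 0.015}
  ]
}}

```text
time_s: 15.32
eef_pos: [0.5132, 0.1545, 0.1489]
ee_rot: [-2.061, -2.371, 0.001]
contact_force: [-4.6, -1.4, 15.0]
width: 0.0224
finger_force: 55.0
```

```bash
python3 c.py 5; python3 -c "
import cv2
i=cv2.imread('pics/side5.png');cv2.imwrite('pics/s5.png',cv2.resize(i[180:280,265:375],None,fx=6,fy=6,interpolation=cv2.INTER_CUBIC))"
```

```text
[0.5132 0.1545 0.1489] [-4.5917 -1.3931 15.0333] 0.022364619645183006 55.00470400555059 [ 0.2711  0.3928  1.8545 -0.0001  0.8946  0.1314] 98.0094475962107
```

View pics/s5.png

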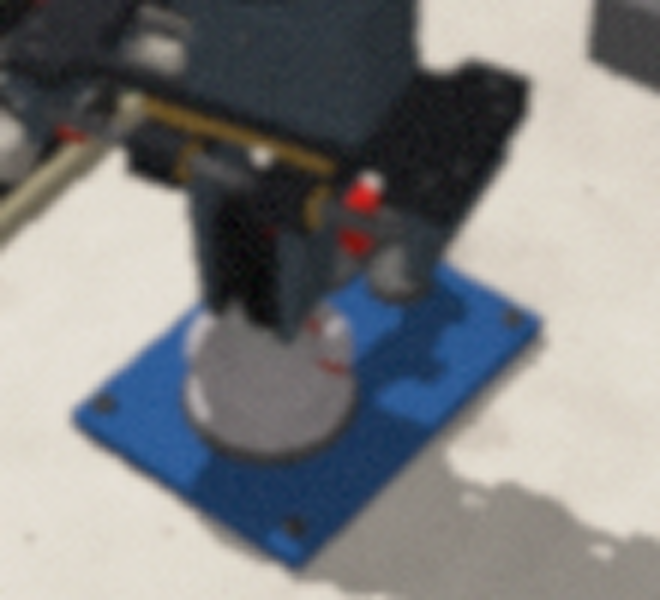

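The collar sits on the hub, and its red mark at (318,325) lines up with the flange mark at (330,365). The pulley is at its stop: the force has risen to 15 N and the TCP is 5.5 mm below first contact. The keeper is still shut, so I'm handing in.

```bash
python3 -c "
from plant import sign_off
print(sign_off())"
```

```text
the job is handed in; nothing more can be done
None
```

I swung the keeper shut, pushed the keyed shaft home in the hub with its key in the keyway, and handed in still gripping it with the pulley pressed to about its stop, at about 15 s of the 64 s allowed.

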